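# Snap the key tag shut with the press-stud pliers

### The arm

A 6-joint arm with a two-finger parallel gripper is mounted at the origin on a cart in front of the work surface, level with it; the furniture and walls round the work are solid. World frame = base frame: x ahead of the robot, y to its left, z up, the work surface at z = 0. Lengths are in m, angles in rad, forces in N, time in s.
With the tool pointing down it reaches from about 0.275 to 0.875 m from the base axis. Payload 12.5 kg.
Tool frame: the origin (TCP) lies midway between the tips of the shut fingers; the grasp point (between the pads) lies 19 mm behind it; z points along the fingers, y is the line along which they close (so a half turn about z gives the same grasp; the last joint's range is limited). The gripper opens to 85 mm and grips with 20 to 120 N. Pads are 22 mm wide; open, the fingers measure 114 mm over their backs; the gripper's body (76 mm by 85 mm) begins 54 mm behind the grasp point. The pads swing forward as they close: fully open they stand 13 mm farther back than shut.
Start: joints at [1.075, 0.351, 1.652, -0, 1.139, -0.085], TCP at [0.22, 0.504, 0.203] pointing down, gripper open.
Joint ranges: [-2.75, 2.75], [-0.79, 2.1], [0.01, 2.65], [-1.57, 4.71], [0.07, 3.14], [-2.87, 2.87]. Speed limits (rad/s): [2.22, 2.22, 2.79, 3.14, 3.14, 3.14].

### API

Orientations are given as a unit quaternion [x, y, z, w].
In Python, from cell import robot gives the robot as it stands.
- The arm moves only by the tool arm_command, never from a script. Its argument "moves" is a list that holds one entry, the list of rows, each a list of 5 numbers: the shift along the tool's x, y, z in m, then the turn about the tool's z in rad, then the opening, from 0 (shut) to 1 (fully open). A call has 1 to 5 rows; each row is the pose to reach, as a shift and turn from the pose commanded when the call began, along the tool's axes at that moment; what a row does not reach only later rows make up. A row lasts 1/10 s, in which the tool goes at most 50 mm and 8.59 degrees, less where a joint would pass 70% of its speed; a pose out of reach is approached as far as the arm can. A call with a gripper value outside its range is refused whole. The fingers move at their own pace and stop on an object; "squeeze" is the grip in N (left out, the last holds). Time passes only in rows, so rows that repeat a pose let the fingers close. It gives the time, the measured TCP pose, the force, the opening and the grip force at its end, in the units of the state.
- robot.sense(): the state, without advancing time (a new reading comes with each control period).
- robot.camera(name): name is "scene" or "top"; returns (picture, depth): 420x560x3 uint8, blue, green, red; 420x560 float32, m along the optical axis (not along the pixel's ray), 0 where there is no reading.
- robot.camera_info(name): a dict with "K" (3x3 intrinsics, pixels), "k1" (the pictures are not rectified: a ray, as slopes to the right and down, at radius r is drawn at 1 + k1 r^2 times it, then the intrinsics apply), "pose" (4x4, takes a point from camera to world coordinates). Camera axes: x right, y down, z forward; pixel columns grow to the right and rows downward; lengths in m; the calibration is good to about 2 mm. A picture is of the moment at which its call begins. camera_info takes no time and is no camera call.
- robot.sign_off(): hands the job in; it is judged then, once.
Trained networks look in the newest picture that a camera, given by its name, has taken for a name from the list of things; names that differ only in an ending like _2 or _b are one class to them, and where a whole thing is asked for, a point or a joint stands for the part that bears it (a point fixed in the world has none). Each returns a list of dicts, best first, with "score" (0 to 1); they miss things now and then, are a little off and sometimes report something else, mostly with a low value. They report only what shows in the picture. A call takes as long as a camera call.
- robot.look_for(label, camera): "point" ([x, y, z] in m, in world coordinates, good to about 4 mm: the middle of the surface that is visible of it).
The state is a dict: "time_s": time; "joints": joint angles; "qvel": joint speeds; "joint_torque": joint torques, N m; "ee_pos": TCP position; "tool_rot": TCP orientation; "ft_force": force on the tool from outside, world axes, zero at the start; "torque": the same for the moment, N m; "opening": finger opening in m; "gripper_force": force on a finger pad.
Only numpy, scipy, OpenCV 4.12 (cv2) and the standard library are available. Lean on these libraries where they do the work, as an engineer would, in place of code of your own. Each camera call takes 0.05 s, during which the arm holds its last target. There are 200 camera calls.

### The job

Two press-stud pliers sit in stands on the worktop; the red-handled ones have the open yellow key tag between their jaws, the blue-handled ones are empty. Squeeze the red handles together until the tag's press stud clicks shut, then let go so that the pliers spring open again. Do not touch the blue pliers or their stand.

Things in the scene. Friction and masses are not known exactly. Their poses are not given: they have to be found in the camera images.
- red_grip (a point): Midway between the two red handles, 50 mm above the worktop, half-way up them; 72 mm behind the pivot. x axis: level, from handles to jaws. Handles at +y and -y swing level; each 10 mm thick, 18 tall, from 20 to 105 mm behind the pivot, only worktop below. Width over both here: 54 mm open, 27 shut. Pliers at most 70 mm high; fixed grey stand under the pivot begins 40 mm ahead.
- red_pliers (a joint): Angle (rad) by which each red handle is squeezed: 0 open, 0.185 fully shut (stop). Both handles move alike; a return spring opens them when let go. Squeezing takes about 3 to 6 N on each handle.
- key_tag (a joint): Angle (rad) of each leaf of the yellow two-leaf key tag (leaves 46 x 34 x 4 mm, upright, press stud between) in the jaws of the red pliers: 0 open, 0.22 to 0.24 clicked shut. It snaps over at about 0.13, when the pliers are two thirds shut, and then stays shut; pressed less, it springs open.
- blue_stand: The other pliers: same form and size in an equal grey stand, blue handles, empty jaws. Origin on the worktop below the pivot; x axis points from handles to jaws. Handles reach 105 mm behind the origin and 35 mm to either side, the stand 80 mm ahead.

How it is judged:
By the outcome, as a careful person would: the job done as asked, in the order asked, and still so for the second after the job is handed in, with the robot touching nothing.
It also fails if it takes over 29 s, if anything falls off the work surface, if the arm or the gripper's body presses on something with over 40 N, if the wrist force passes 120 N, or if a joint passes its speed limit or range.

## Working session

There is one attempt and no reset: what is moved stays moved. The work goes in short steps, Python scripts to look and compute and a tool call to move; the robot and the scene stay as the last step left them, time stands still between calls to the robot, and variables do not carry over. Pictures are saved under pics/ and viewed, at most 10 in all, crops included, and the job is handed in when it is done.

Besides the shell and the picture viewer there is one more tool, called after "Call:" as name([rows], argument=value, ...), one row to a line, values as JSON. arm_command: Moves the arm, as the interface text tells. Its arguments: {"type":"object","properties":{"moves":{"type":"array"},"squeeze":{"type":"number"}},"required":["moves"]}

```bash
mkdir -p pics
cat > h.py <<'E'
import numpy as np,cv2
from cell import robot
def cloud(name):
    im,d=robot.camera(name); c=robot.camera_info(name); K=np.array(c["K"]);P=np.array(c["pose"])
    h,w=d.shape; u,v=np.meshgrid(np.arange(w),np.arange(h))
    pts=np.stack([u,v],-1).reshape(-1,1,2).astype(np.float64)
    n=cv2.undistortPoints(pts,K,np.array([c["k1"],0,0,0.])).reshape(h,w,2)
    X=np.concatenate([n*d[...,None],d[...,None]],-1)@P[:3,:3].T+P[:3,3]
    X[d==0]=np.nan
    return im,X
E
python3 - <<'E'
from h import *
for n in("top","scene"):
    im,X=cloud(n); cv2.imwrite(f"pics/{n}0.png",im); np.savez(f"{n}0.npz",im=im,X=X)
    for l in("red_grip","red_pliers","key_tag","blue_stand"):
        print(n,l,[(np.round(r["point"],3).tolist(),round(r["score"],2)) for r in robot.look_for(l,n)[:3]])
s=robot.sense();print(s["time_s"],s["tool_rot"],s["ee_pos"],s["opening"])
E
```

```text
top red_grip [([0.559, 0.305, 0.047], 0.6)]
top red_pliers [([0.515, 0.311, 0.05], 0.65)]
top key_tag [([0.6, 0.314, 0.066], 0.63)]
top blue_stand [([0.525, -0.184, 0.015], 0.56)]
scene red_grip [([0.557, 0.297, 0.048], 0.69)]
scene red_pliers [([0.513, 0.307, 0.051], 0.5)]
scene key_tag []
scene blue_stand [([0.505, -0.198, 0.044], 0.58)]
0.5 [ 2.03962071e-01  9.78978789e-01 -5.81096981e-05 -2.76305010e-05] [0.21958019 0.50420518 0.2034489 ] 0.08539486167342511
```

View pics/top0.png

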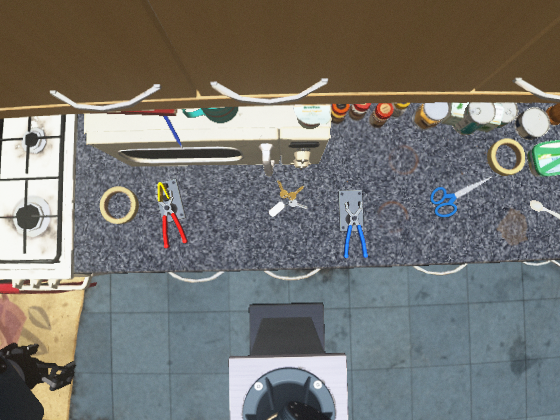

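View pics/scene0.png

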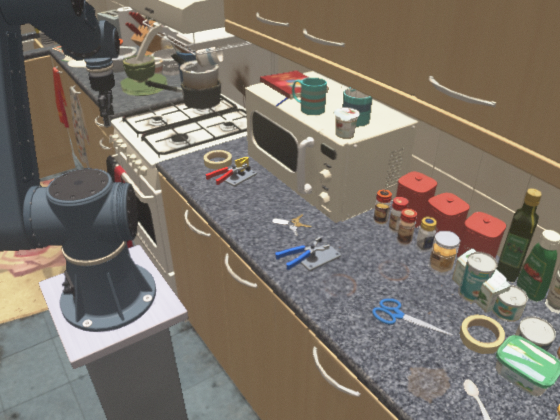

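The top picture shows the red pliers with pivot near (172,210), handle ends near (166,246) and (184,242), and the tag at (163,188). The blue pliers are at (353,225), well away. Next I measure the red handles.

Run:
```python
import numpy as np,cv2
from scipy.spatial.transform import Rotation as R
for n in("top","scene"):
    f=np.load(n+"0.npz");im=f["im"].astype(int);X=f["X"]
    b,g,r=im[...,0],im[...,1],im[...,2]
    box=(abs(X[...,0]-.53)<.12)&(abs(X[...,1]-.30)<.1)&(X[...,2]>.02)&(X[...,2]<.09)
    red=box&(r>110)&(g<70)&(b<70); P=X[red]
    yel=X[box&(r>150)&(g>130)&(b<90)]
    print(n,len(P),"z",np.percentile(P[:,2],[5,50,95]).round(3),"yel",np.median(yel,0).round(3),len(yel))
    m,lab,st,ce=cv2.connectedComponentsWithStats(red.astype(np.uint8))
    L=[]
    for i in range(1,m):
        Q=X[lab==i]
        if len(Q)<15: continue
        vx,vy,x0,y0=cv2.fitLine(Q[:,:2].astype(np.float32),cv2.DIST_L2,0,.01,.01).ravel()
        print(i,len(Q),"cen",Q.mean(0).round(4),"dir deg",np.degrees(np.arctan2(vy,vx)).round(1),"min",Q.min(0).round(3),"max",Q.max(0).round(3))
    dark=box&(abs(r-g)<15)&(abs(g-b)<20)&(X[...,2]>.03); print("grey",np.nanmean(X[dark],0).round(3),dark.sum())
    v=(slice(160,260),slice(130,220)) if n=="top" else (slice(140,200),slice(190,270))
    cv2.imwrite(f"pics/{n}c.png",cv2.resize(f["im"][v],None,fx=6,fy=6,interpolation=cv2.INTER_CUBIC))
print(R.from_quat([.20396,.97898,-5.8e-5,-2.8e-5]).as_matrix().round(3))
```

```text
top 238 z [0.054 0.058 0.062] yel [0.604 0.325 0.066] 75
1 121 cen [0.5031 0.274  0.0585] dir deg 24.5 min [0.464 0.255 0.053] max [0.541 0.295 0.064]
2 117 cen [0.4921 0.312  0.0577] dir deg 4.0 min [0.452 0.304 0.049] max [0.536 0.32  0.063]
grey [0.568 0.308 0.052] 176
scene 78 z [0.048 0.055 0.06 ] yel [0.599 0.318 0.065] 22
1 44 cen [0.4921 0.3064 0.0546] dir deg 3.8 min [0.449 0.298 0.042] max [0.535 0.314 0.061]
2 33 cen [0.4987 0.2672 0.055 ] dir deg 22.4 min [0.465 0.248 0.048] max [0.533 0.282 0.061]
grey [0.572 0.299 0.048] 81
[[-0.917  0.399 -0.   ]
 [ 0.399  0.917 -0.   ]
 [ 0.    -0.    -1.   ]]
```

View pics/topc.png

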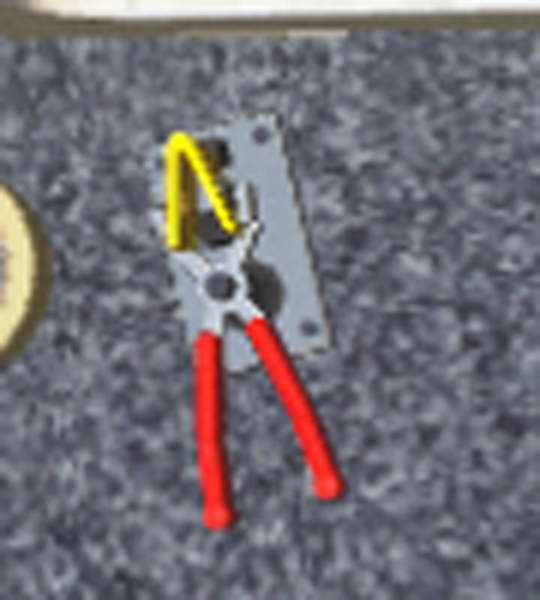

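The crop shows both handles clearly, open about ±10° around a 14° axis. From that the red grip is at about (0.488, 0.289, 0.05). Handle heights of 0.055–0.06 m match the given sizes. I move above it.

Call:
arm_command([
  [[-0.066,-0.018,0,-0.13,1],[-0.133,-0.036,0,-0.26,1],[-0.2,-0.054,0,-0.39,1],[-0.265,-0.072,0,-0.52,1],[-0.33,-0.09,0,-0.65,1]],
], squeeze=20)

```text
time_s: 1.0
ee_pos: [0.4115, 0.3501, 0.2037]
tool_rot: [-0.12, 0.993, 0.0, 0.0]
ft_force: [0.6, 1.4, -0.3]
opening: 0.0855
gripper_force: 0.0
```

```bash
cat >> h.py <<'E'
from scipy.spatial.transform import Rotation as R
def go(t,yaw=14):
    s=robot.sense();M=R.from_quat(s["tool_rot"]).as_matrix()
    a=np.degrees(np.arctan2(M[1,1],M[0,1]))
    print("t",s["time_s"],"pos",s["ee_pos"].round(4) if hasattr(s["ee_pos"],"round") else s["ee_pos"],"yang",a.round(1),"turn",np.radians(a-(yaw+90)).round(3),"shift",(M.T@(np.array(t)-s["ee_pos"])).round(4),"z",M[:,2].round(3))
    print("F",np.round(s["ft_force"],1),"grip",s["gripper_force"],"open",s["opening"])
E
python3 -c "
from h import *
go([.488,.289,.12])"
```

```text
t 1.0 pos [0.4115 0.3501 0.2037] yang 103.8 turn -0.003 shift [-0.0597 -0.0777  0.0837] z [ 0.  0. -1.]
F [ 0.6  1.4 -0.3] grip 0.0 open 0.0855405584031259
```

Call:
arm_command([
  [[-0.03,-0.039,0.02,0,1],[-0.058,-0.075,0.05,0,1],[-0.058,-0.075,0.08,0,1],[-0.058,-0.075,0.08,0,1],[-0.058,-0.075,0.08,0,1]],
])

```text
time_s: 1.5
ee_pos: [0.4837, 0.2925, 0.124]
tool_rot: [-0.118, 0.993, -0.0, -0.0]
ft_force: [-0.2, 0.1, -0.1]
opening: 0.0855
gripper_force: 0.0
```

Run:
```python
from h import *
go([.488,.289,.025])
im,X=cloud("scene"); im2,X2=cloud("top")
a=im[125:215,170:290]; b=im2[150:270,110:270]
a=cv2.resize(a,(800,600),interpolation=cv2.INTER_CUBIC); cv2.imwrite("pics/s1.png",a)
cv2.imwrite("pics/t1.png",cv2.resize(b,(800,600),interpolation=cv2.INTER_CUBIC))
```

```text
t 1.5 pos [0.4837 0.2925 0.124 ] yang 103.5 turn -0.009 shift [-0.0034 -0.0044  0.099 ] z [-0.001 -0.    -1.   ]
F [-0.2  0.1 -0.1] grip 0.0 open 0.0854826039229544
```

View pics/s1.png

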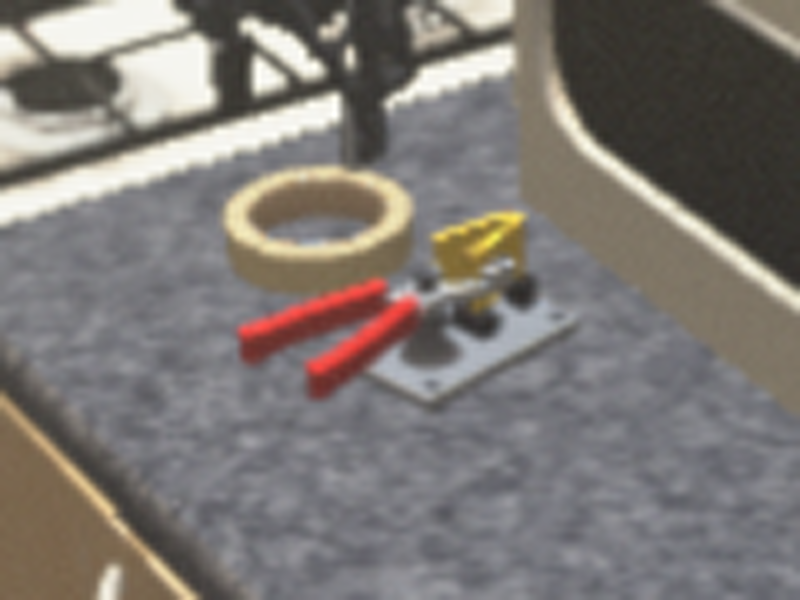

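The scene crop shows the red handles undisturbed, with ends near (250,345) and (320,380), and a dark fingertip at (365,150), above and behind them. I check that the fingertips are where I expect.

Run:
```python
from h import *
im,X=cloud("scene")
g=im.max(2); m=(g<90)&(abs(X[...,0]-.48)<.08)&(abs(X[...,1]-.29)<.09)&(X[...,2]>.1)&(X[...,2]<.165)
Q=X[m];print(len(Q),Q.mean(0).round(3),Q.min(0).round(3),Q.max(0).round(3))
l,n=cv2.connectedComponents(m.astype(np.uint8))
for i in range(1,l):
    q=X[n==i]
    if len(q)>8: print(len(q),q.mean(0).round(3),q.min(0).round(3),q.max(0).round(3))
```

```text
<stdin>:4: RuntimeWarning: Mean of empty slice.
  ret = um.true_divide(
Traceback (most recent call last):
ValueError: zero-size array to reduction operation minimum which has no identity
```

View pics/t1.png

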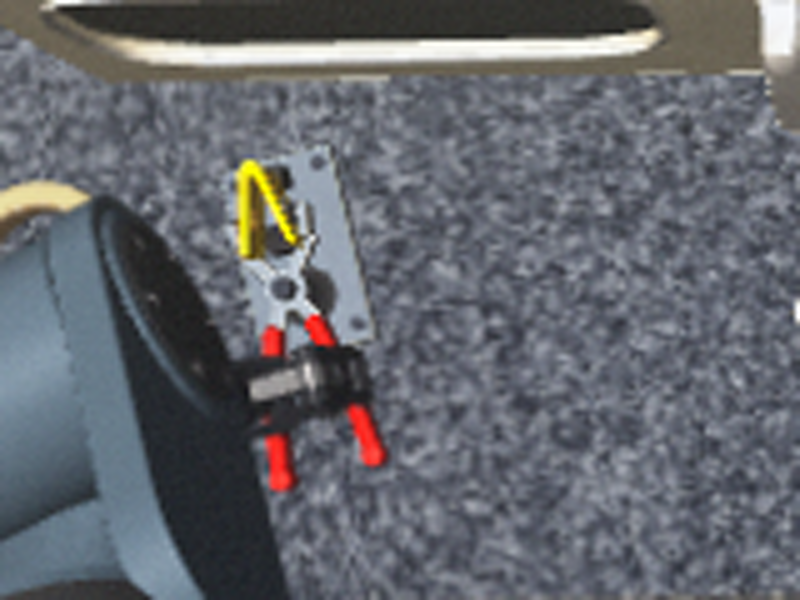

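The top crop shows the gripper over the handles' middle at (310,380), with the finger line square to the pliers. The scene view looks odd, so I project the fingertips into it.

Run:
```python
from h import *
s=robot.sense();M=R.from_quat(s["tool_rot"]).as_matrix();p=np.array(s["ee_pos"])
im,X=cloud("scene");c=robot.camera_info("scene");W=np.linalg.inv(c["pose"])
print("t",s["time_s"],p.round(4))
for k in(-1,0,1):
    q=p+M@[0,.0427*k,-.013]; uv=cv2.projectPoints(q.reshape(1,3),cv2.Rodrigues(W[:3,:3])[0],W[:3,3],np.array(c["K"]),np.array([c["k1"],0,0,0.]))[0].ravel()
    print(k,q.round(3),uv.round(1))
for u,v in((225,143),(224,138),(226,133),(204,135)): print(u,v,im[v,u],X[v,u].round(3))
```

```text
t 1.65 [0.4842 0.2933 0.1254]
-1 [0.494 0.252 0.138] [223.8 156.5]
0 [0.484 0.293 0.138] [214.8 152.3]
1 [0.474 0.335 0.138] [206.1 148.2]
225 143 [51 55 58] [0.493 0.236 0.193]
224 138 [56 56 61] [0.49  0.233 0.213]
226 133 [74 81 84] [0.492 0.223 0.233]
204 135 [56 60 62] [0.471 0.335 0.187]
```

Run:
```python
from h import *
im,X=cloud("scene")
for u in(222,225,228): 
    for v in range(143,160,2): print(u,v,im[v,u],X[v,u].round(3))
go([.488,.289,.025])
```

```text
222 143 [92 95 99] [0.487 0.245 0.191]
222 145 [92 96 99] [0.487 0.244 0.185]
222 147 [90 93 97] [0.483 0.237 0.182]
222 149 [103 112 118] [0.485 0.243 0.172]
222 151 [160 203 220] [0.606 0.48  0.024]
222 153 [ 85 107 125] [0.604 0.476 0.018]
222 155 [ 76  96 113] [0.605 0.48  0.007]
222 157 [ 90 100 113] [0.602 0.475 0.002]
222 159 [116 112 111] [0.594 0.46  0.003]
225 143 [52 55 58] [0.496 0.241 0.19 ]
225 145 [55 59 61] [0.493 0.236 0.186]
225 147 [56 61 61] [0.493 0.237 0.179]
225 149 [107 107 108] [0.497 0.245 0.168]
225 151 [169 210 223] [0.613 0.468 0.028]
225 153 [117 144 162] [0.612 0.467 0.02 ]
225 155 [ 80 100 118] [0.608 0.461 0.015]
225 157 [ 77  95 111] [0.606 0.458 0.009]
225 159 [148 173 189] [ 0.606  0.46  -0.001]
228 143 [121 116 116] [ 0.682  0.57  -0.003]
228 145 [107 104 103] [0.666 0.542 0.005]
228 147 [120 116 118] [0.662 0.535 0.001]
228 149 [117 114 113] [0.653 0.519 0.002]
228 151 [131 137 141] [ 0.647  0.508 -0.001]
228 153 [173 219 232] [0.618 0.455 0.023]
228 155 [168 207 221] [0.611 0.444 0.022]
228 157 [170 216 229] [0.602 0.426 0.024]
228 159 [170 217 230] [0.596 0.417 0.022]
t 1.75 pos [0.4841 0.2931 0.125 ] yang 103.6 turn -0.007 shift [-0.0026 -0.0049  0.1   ] z [ 0.002  0.001 -1.   ]
F [-0.1  0.2  0.2] grip 0.0 open 0.08538793773604797
```

Lateral position agrees with the projection. I descend and check forces while closing.

Call:
arm_command([
  [[-0.003,-0.003,0.03,-0.005,1],[-0.003,-0.003,0.06,-0.005,1],[-0.003,-0.003,0.085,-0.005,1],[-0.003,-0.003,0.1,-0.005,1],[-0.003,-0.003,0.1,-0.005,1]],
])

```text
time_s: 2.25
ee_pos: [0.4869, 0.2899, 0.0224]
tool_rot: [-0.12, 0.993, -0.0, -0.001]
ft_force: [0.3, -0.9, -0.1]
opening: 0.0854
gripper_force: 0.0
```

Run:
```python
from h import *
go([.488,.289,.025])
im,X=cloud("scene"); im2,X2=cloud("top")
a=cv2.resize(im[125:215,170:290],(400,300),interpolation=cv2.INTER_CUBIC)
b=cv2.resize(im2[150:270,110:270],(400,300),interpolation=cv2.INTER_CUBIC)
cv2.imwrite("pics/st2.png",cv2.resize(np.hstack([a,b]),(800,300)))
```

```text
t 2.25 pos [0.4869 0.2899 0.0224] yang 103.8 turn -0.003 shift [-0.0009 -0.0011 -0.0026] z [-0.002 -0.001 -1.   ]
F [ 0.3 -0.9 -0.1] grip 0.0 open 0.08543328534310318
```

View pics/st2.png

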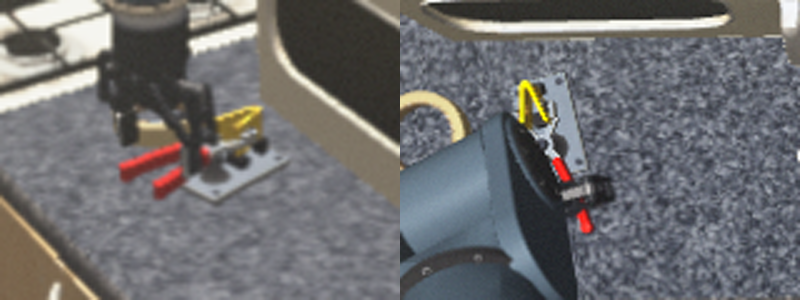

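Both fingers straddle the handles: in the scene half, one is at (197,160) and the other at (125,125). No contact force. I start closing.

Call:
arm_command([
  [[0,0,0,0,0.6],[0,0,0,0,0.55],[0,0,0,0,0.5],[0,0,0,0,0.5],[0,0,0,0,0.5]],
], squeeze=20)

```text
time_s: 2.85
ee_pos: [0.4881, 0.2903, 0.0244]
tool_rot: [-0.12, 0.993, 0.0, 0.001]
ft_force: [-1.7, 1.1, 5.6]
opening: 0.0432
gripper_force: 3.9
```

Run:
```python
from h import *
go([.488,.289,.025])
im,X=cloud("scene")
cv2.imwrite("pics/s3.png",cv2.resize(im[140:200,180:260],(800,600),interpolation=cv2.INTER_CUBIC))
```

```text
t 2.85 pos [0.4881 0.2903 0.0244] yang 103.8 turn -0.004 shift [ 0.0004 -0.0013 -0.0006] z [ 0.001  0.001 -1.   ]
F [-1.7  1.1  5.6] grip 3.8743124770098802 open 0.043162810069140585
```

View pics/s3.png

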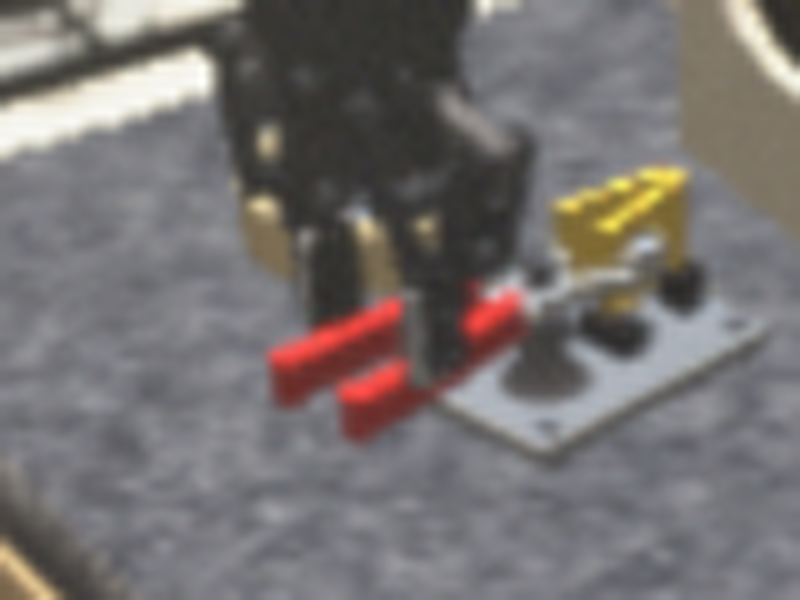

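The fingers are on both red handles, near pad at (435,340), and the handles are partly closed with little side force. I squeeze on to the stop.

Call:
arm_command([
  [[0,0,0,0,0.44],[0,0,0,0,0.38],[0,0,0,0,0.32],[0,0,0,0,0.28],[0,0,0,0,0.28]],
])

```text
time_s: 3.4
ee_pos: [0.4876, 0.2902, 0.0244]
tool_rot: [-0.12, 0.993, 0.0, 0.0]
ft_force: [-4.1, -0.4, 9.7]
opening: 0.0264
gripper_force: 19.7
```

Call:
arm_command([
  [[0,0,0,0,0.28],[0,0,0,0,0.28],[0,0,0,0,0.28]],
])

```text
time_s: 3.7
ee_pos: [0.4876, 0.2902, 0.0244]
tool_rot: [-0.12, 0.993, 0.0, 0.0]
ft_force: [-4.5, 0.3, 8.8]
opening: 0.0265
gripper_force: 19.7
```

Run:
```python
from h import *
go([.488,.289,.025])
im,X=cloud("scene")
cv2.imwrite("pics/s4.png",cv2.resize(im[140:200,180:260],(800,600),interpolation=cv2.INTER_CUBIC))
```

```text
t 3.7 pos [0.4876 0.2902 0.0244] yang 103.8 turn -0.004 shift [-0.0001 -0.0013 -0.0006] z [ 0.  0. -1.]
F [-4.5  0.3  8.8] grip 19.692024761425273 open 0.026523529130403213
```

View pics/s4.png

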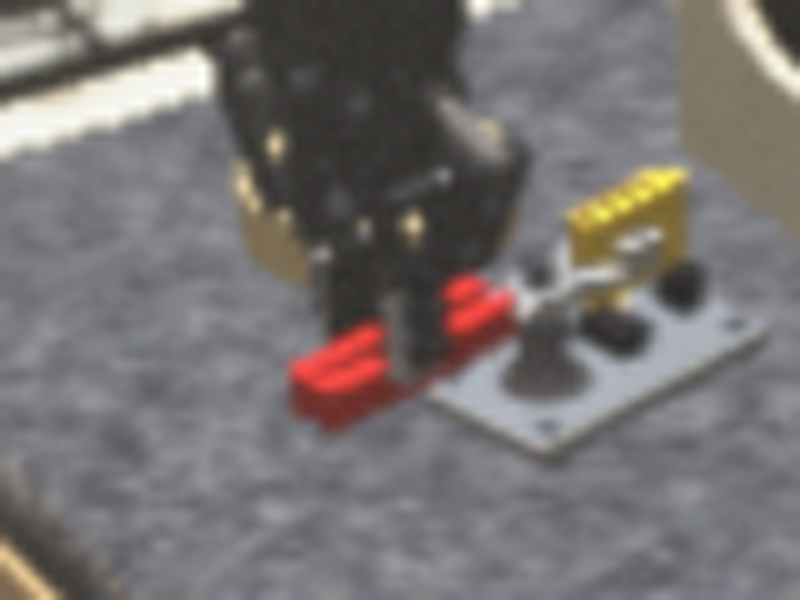

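The handles are together at the stop: opening 26.5 mm, grip 19.7 N. The tag at (625,220) is flat shut. I let go, then lift.

Call:
arm_command([
  [[0,0,0,0,0.45],[0,0,0,0,0.7],[0,0,0,0,1],[0,0,0,0,1],[0,0,0,0,1]],
])

```text
time_s: 4.25
ee_pos: [0.4875, 0.2898, 0.0234]
tool_rot: [-0.12, 0.993, -0.0, -0.0]
ft_force: [-0.1, 0.1, -0.6]
opening: 0.0854
gripper_force: 0.0
```

Call:
arm_command([
  [[0,0,0,0,1],[0,0,-0.02,0,1],[0,0,-0.05,0,1],[0,0,-0.09,0,1],[0,0,-0.13,0,1]],
])

```text
time_s: 4.75
ee_pos: [0.4873, 0.2897, 0.1547]
tool_rot: [-0.12, 0.993, -0.0, -0.0]
ft_force: [0.2, -0.1, -0.1]
opening: 0.0853
gripper_force: 0.0
```

Call:
arm_command([
  [[0.03,0,-0.02,0,1],[0.06,0,-0.03,0,1],[0.06,0,-0.03,0,1],[0.06,0,-0.03,0,1]],
])

```text
time_s: 5.15
ee_pos: [0.4295, 0.2757, 0.1838]
tool_rot: [-0.12, 0.993, 0.0, 0.0]
ft_force: [0.4, 0.1, -0.4]
opening: 0.0855
gripper_force: 0.0
```

Run:
```python
from h import *
go([.488,.289,.025])
im,X=cloud("scene"); im2,X2=cloud("top")
a=cv2.resize(im[140:200,180:260],(400,300),interpolation=cv2.INTER_CUBIC)
b=cv2.resize(im2[165:255,125:245],(400,300),interpolation=cv2.INTER_CUBIC)
cv2.imwrite("pics/st5.png",np.hstack([a,b]))
```

```text
t 5.15 pos [0.4295 0.2757 0.1838] yang 103.8 turn -0.003 shift [-0.0598 -0.0011  0.1589] z [ 0.001  0.    -1.   ]
F [ 0.4  0.1 -0.4] grip 0.0 open 0.08548311308910232
```

View pics/st5.png

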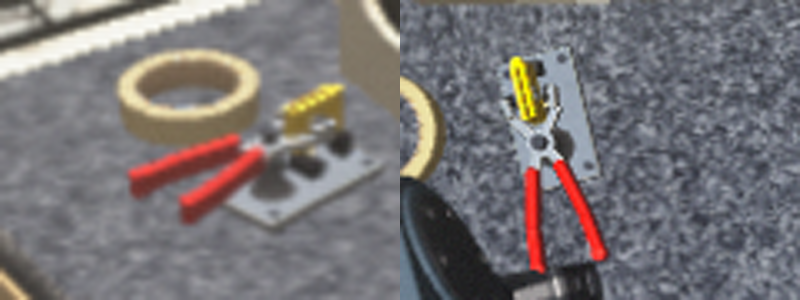

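The pliers have sprung open, with handle ends at (535,265) and (600,255). The tag at (528,90) stays shut, its leaves parallel. The robot is clear, so I hand in.

```bash
python3 -c "
from h import *
print(robot.sign_off())"
```

```text
the job is handed in; nothing more can be done
None
```

The red pliers were squeezed to the stop and the key tag's stud snapped shut; they then sprang open, the tag stayed shut, the blue pliers were untouched, and the job was handed in at about 5 s.

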